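# Fetch the long spatula out of the half-covered utensil box

## Task

Slide the clear lid of the steel utensil box all the way back and take the red-headed spatula out through the mouth: it is longer than the mouth, so draw it out handle first on a slant, without prying hard on the clear rear cover and without knocking the two tins or the measuring cup about. Finish still holding the spatula in the gripper, motionless in the air with the whole of it at least 6 cm above the box's rim, ready for the cook to take; do not put it down or let go, and leave the lid fully open.

Things in the scene. Friction and masses are not known exactly. Their poses are not given: they have to be found in the camera images.
- utensil_box: fixed steel box, 308 (its x) x 168 (y) x 72 mm (rim). Origin: centre of underside. Walls 4 mm; inside 300 x 160 mm, inner floor 6 mm above the worktop. Lid channels on the long sides reach 80 mm. Its mouth, full width, is at the -x end (roughly world +y, the robot's left): from the end wall's inside, x = -150 mm, to the rear cover's front edge, x = -30 mm
- rear_cover: clear plastic plate 3 mm thick with a dark front edge, fixed on the box; it covers the inside from x = -30 mm to the +x end, underside 70 mm and top 73 mm above the worktop. Same origin and axes as the box
- box_lid (a joint): how far the clear sliding lid is pushed back along the box's +x, in m: 0 = mouth shut, 0.112 = stop, fully open (then it lies over the rear cover, front edge at x = -41 mm of the box). Stays where left, friction about 1.5 N. Plate 126 mm long, top 77 mm above the worktop
- lid_pull (a point): middle of the lid's black grip bar: 13 mm thick (box x), 74 mm long (box y), 18 mm tall (76 to 94 mm above the worktop); this point is 87.5 mm above the worktop. At x = -90 mm of the box when shut; moves with the lid; axes as the box
- spatula: rigid spatula, 250 mm, about 90 g, loose, flat on the box's inner floor, roughly along the box, head under the rear cover. Origin: centre of underside; x from handle to head. Blue handle x = -125 to 50 mm, 20 wide, 14 thick (16 x 12 beyond x = -13); red head x = 35 to 125 mm, 56 wide (y), up to 16 thick. Mid-plane 8 mm above its underside
- spatula_handle_end (a point): free end of the spatula's handle, mid-thickness (x = -125 mm)
- spatula_head_tip (a point): far end of the spatula's red head, mid-thickness (x = +125 mm)
- steel_tin: tall food tin, 76 mm wide, 110 mm high, loose; origin: centre of its underside. Fixed obstacles about: between it and the robot a bench can opener, 415 mm tall, foot at (0.34, -0.10), its crank reaching x = 0.43 at 285 mm height; a pot shelf, underside 0.42 m up, beyond x = 0.57 for y > 0.09; a wall cabinet, underside 0.55 m up, beyond x = 0.58 for y < -0.07
- tin_b: low food tin, 75 mm wide, 58 mm high, loose; origin: centre of its underside
- measure: steel measuring cup with a strap handle, 79 x 105 x 79 mm, loose; origin: centre of its underside

How it is judged:
By the outcome, as a careful person would: the job done as asked, in the order asked, and still so for the second after the job is handed in, while the arm keeps its last pose, push and grip.
It also fails if it takes over 61 s, if anything falls off the work surface, if the arm or the gripper's body presses on something with over 40 N, if the wrist force passes 120 N, or if a joint passes its speed limit or range.

## Robot

A 7-joint arm with a two-finger parallel gripper is mounted at the origin on a cart in front of the work surface, level with it; the furniture and walls round the work are solid. World frame = base frame: x ahead of the robot, y to its left, z up, the work surface at z = 0. Lengths are in mm, angles in rad, forces in N, time in s.
With the tool pointing down it reaches from about 400 to 850 mm from the base axis. Payload 4.5 kg.
Tool frame: the origin (TCP) lies midway between the tips of the shut fingers; the grasp point (between the pads) lies 19 mm behind it; z points along the fingers, y is the line along which they close (so a half turn about z gives the same grasp; the last joint's range is limited). The gripper opens to 85 mm and grips with 20 to 120 N. Pads are 22 mm wide; open, the fingers measure 114 mm over their backs; the gripper's body (76 mm by 85 mm) begins 54 mm behind the grasp point. The pads swing forward as they close: fully open they stand 13 mm farther back than shut.
Start: joints at [-1.13, 0.689, -0.195, 1.565, 0.157, 0.902, -0.215], TCP at [247.279, 574.029, 210.017] pointing down, gripper open.
Joint ranges: [-3.01, 3.01], [-0.46, 2.08], [-1.47, 1.51], [0.13, 2.56], [-1, 4.14], [0.04, 2.09], [-2.66, 2.66]. Speed limits (rad/s): [2.57, 2.57, 3.14, 3.14, 3.14, 3.14, 3.14].

## Interface

Orientations are given as a 3x3 rotation matrix whose columns are the frame's x, y, z axes.
In Python, from cell import r, cams, order gives the robot as it stands. The module is installed in compiled form; this text tells all that it offers.
- The arm moves only by the shell command python3 -m crank 'ROWS' [FORCE]. ROWS is JSON, a list of rows, each a list of 7 numbers: the shift along the world's x, y, z as a fraction of full scale, then the turn, a rotation vector about the world's x, y, z as a fraction of full scale, then the closure, from -1 (fully open) to 1 (shut). A call has 1 to 20 rows; each row is the pose to reach, as a shift and turn from the pose commanded when the call began; what a row does not reach only later rows make up. Full scale, the value 1, is 120 mm for a shift and 60 degrees for a turn. A row lasts 1/10 s, in which the tool goes at most 50 mm and 8.59 degrees, less where a joint would pass 70% of its speed; a pose out of reach is approached as far as the arm can. A call with a number of a shift or a turn outside -1 to 1 is refused whole. A call with a gripper value outside its range is refused whole. The fingers move at their own pace and stop on an object; FORCE is the grip in N (left out, the last holds). Time passes only in rows, so rows that repeat a pose let the fingers close. It gives the time, the measured TCP pose, the force, the opening and the grip force at its end, in the units of the state.
- r.state(): the state, without advancing time (a new reading comes with each control period).
- cams.get_image(name): name is "side" or "top" or "wrist"; returns the picture (420x560x3 uint8, red, green, blue); there is no depth.
- cams.camera_model(name): a dict with "camera_matrix" (3x3 intrinsics, pixels), "R" (3x3) and "t" (3): a world point X has camera coordinates R X + t; the wrist camera has in their place "tool_from_camera" (4x4, takes a point from camera to tool coordinates, whose origin is the TCP and whose axes are the flange's). Camera axes: x right, y down, z forward; pixel columns grow to the right and rows downward; lengths in mm; the calibration is good to about 2 mm. The wrist camera is an equidistant fisheye: a pixel r from the principal point sees the ray r / f radians off the axis. A picture is of the moment at which its call begins: read the wrist's pose just before it. camera_model takes no time and is no camera call.
- order.job_done(): hands the job in; it is judged then, once.
The state is a dict: "clock": time; "joints": joint angles; "joint_velocities": joint speeds; "joint_torque": joint torques, N m; "tcp_pos": TCP position; "orientation": TCP orientation; "wrist_force": force on the tool from outside, world axes, zero at the start; "torque": the same for the moment, N m; "grip_width": opening from 0.0 (shut) to 1.0 (fully open); "finger_force": force on a finger pad.
Only numpy, scipy, OpenCV 4.12 (cv2) and the standard library are available. Lean on these libraries where they do the work, as an engineer would, in place of code of your own. Each camera call takes 0.05 s, during which the arm holds its last target. There are 200 camera calls.

## Working session

There is one attempt and no reset: what is moved stays moved. The work goes in short steps, Python scripts to look and compute and a shell command to move; the robot and the scene stay as the last step left them, time stands still between calls to the robot, and variables do not carry over. Pictures are saved under pics/ and viewed, at most 10 in all, crops included, and the job is handed in when it is done.

```bash
mkdir -p pics; cat > h.py <<'E'
import numpy as np,cv2
from cell import r,cams,order
def snap(n,f):
    im=cams.get_image(n); cv2.imwrite('pics/'+f,im[:,:,::-1]); return im
def ray(n,u,v):
    m=cams.camera_model(n);K=np.array(m['camera_matrix']);R=np.array(m['R']);t=np.array(m['t'])
    return -R.T@t, R.T@np.linalg.solve(K,[u,v,1.])
def atz(n,u,v,z):
    c,d=ray(n,u,v); return c+d*(z-c[2])/d[2]
def proj(n,X):
    m=cams.camera_model(n);p=np.array(m['camera_matrix'])@(np.array(m['R'])@np.array(X,float)+np.array(m['t']));return p[:2]/p[2]
E
python3 - <<'E'
from h import *
np.set_printoptions(precision=3,suppress=True)
s=r.state();print(s)
for n in('top','side','wrist'): snap(n,n+'0.png');print(n,cams.camera_model(n))
E
```

```text
{'clock': 0.0, 'joints': array([-1.13 ,  0.69 , -0.195,  1.566,  0.157,  0.903, -0.215]), 'joint_velocities': array([ 0.   , -0.   , -0.   , -0.001,  0.   , -0.   ,  0.   ]), 'joint_torque': array([  0.   , -53.961,  -1.267, -15.854,   0.009,   0.009,   0.   ]), 'tcp_pos': array([247.07 , 573.316, 209.172]), 'orientation': array([[-0.918,  0.396, -0.001],
       [ 0.396,  0.918, -0.002],
       [-0.   , -0.002, -1.   ]]), 'wrist_force': array([ 0.25 , -0.366, -0.387]), 'torque': array([ 0.042, -0.057,  0.05 ]), 'finger_force': 0.0, 'grip_width': 1.0034870177230488}
top {'camera_matrix': array([[512.803,   0.   , 282.957],
       [  0.   , 512.803, 201.947],
       [  0.   ,   0.   ,   1.   ]]), 'R': array([[ 0.003, -1.   , -0.002],
       [-0.986, -0.002, -0.164],
       [ 0.164,  0.002, -0.986]]), 't': array([  57.272,  566.351, 1034.996])}
side {'camera_matrix': array([[401.416,   0.   , 286.803],
       [  0.   , 401.416, 208.188],
       [  0.   ,   0.   ,   1.   ]]), 'R': array([[-0.978, -0.209, -0.018],
       [-0.077,  0.439, -0.895],
       [ 0.195, -0.874, -0.446]]), 't': array([563.367,  71.948, 951.728])}
wrist {'camera_matrix': array([[325.192,   0.   , 277.002],
       [  0.   , 325.192, 209.094],
       [  0.   ,   0.   ,   1.   ]]), 'tool_from_camera': array([[  -0.001,   -0.95 ,   -0.311,   80.07 ],
       [   1.   ,   -0.   ,   -0.002,    0.176],
       [   0.001,   -0.311,    0.95 , -165.501],
       [   0.   ,    0.   ,    0.   ,    1.   ]])}
```

View pics/top0.png

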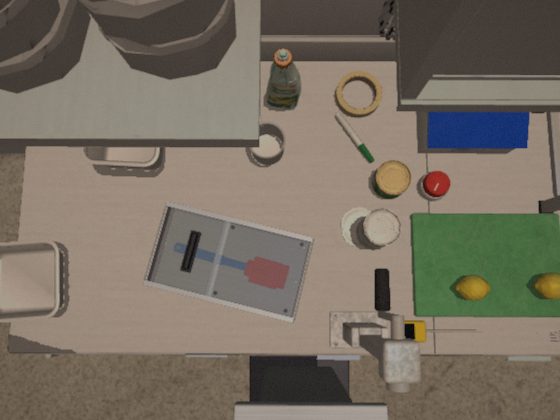

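View pics/side0.png

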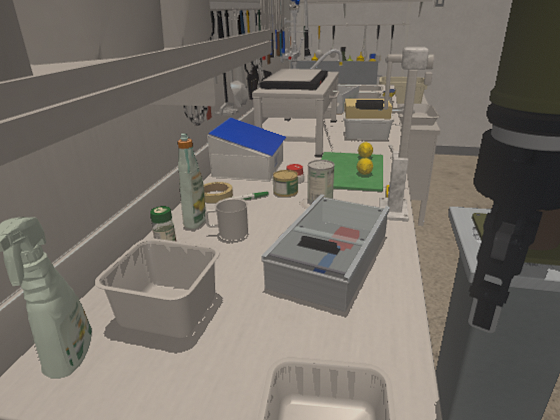

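The top view shows the box with corners near (170,205), (313,238), (293,320) and (146,283), the grip bar at (191,251), and the spatula from (175,247) to (288,273). In the side view, the lid bar is near (320,244). I'll enlarge the top view to measure accurately.

```bash
python3 - <<'E'
import cv2
im=cv2.imread('pics/top0.png');cv2.imwrite('pics/c1.png',cv2.resize(im[195:335,135:325],None,fx=4.2,fy=4.2,interpolation=cv2.INTER_CUBIC))
E
```

```text
(no output)
```

View pics/c1.png

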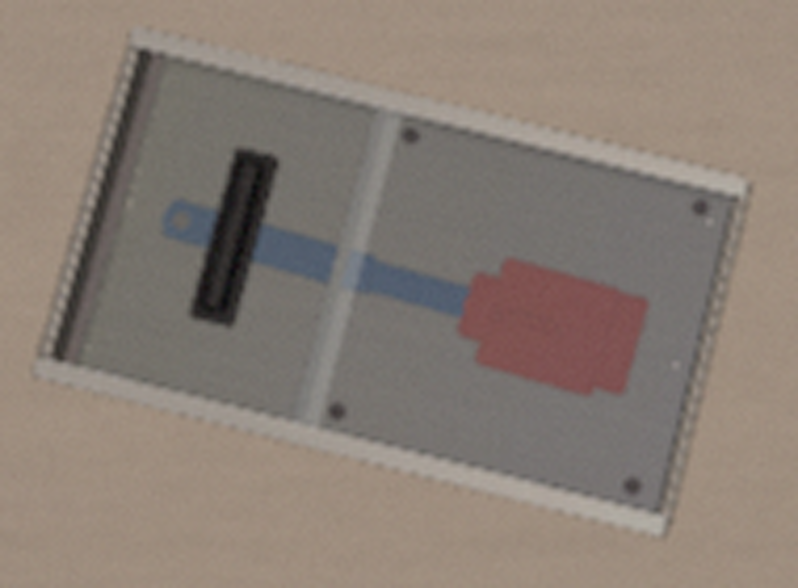

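The crop shows the outer rim corners at crop pixels (132,32), (748,180), (662,533) and (36,372), with the bar centre at (235,237). The handle end is at (166,218) and the head tip at (636,346).

```bash
python3 - <<'E'
from h import *
from scipy.optimize import least_squares
np.set_printoptions(precision=1,suppress=True)
px=lambda x,y:(135+(x+.5)/4.2-.5,195+(y+.5)/4.2-.5)
C=[px(132,32),px(748,180),px(662,533),px(36,372)]
# -x end is world +y (left image). 
P=np.array([atz('top',*c,80) for c in C]);print(P)
for a,b in((0,1),(1,2),(2,3),(3,0)):print(np.linalg.norm(P[a]-P[b]))
bx=[(-154,-84),(154,-84),(154,84),(-154,84)]
for s in(1,-1):
  def f(p):
    c,sn=np.cos(p[2]),np.sin(p[2]);return np.concatenate([[p[0]+c*x-sn*s*y-q[0],p[1]+sn*x+c*s*y-q[1]] for (x,y),q in zip(bx,P)])
  o=least_squares(f,[400,100,-1.7]);print(s,o.x,np.degrees(o.x[2]),o.cost,o.fun)
  if s==-1:
    cx,cy,th=o.x
    if th: B=o.x
def tob(X):
    c,sn=np.cos(B[2]),np.sin(B[2]);d=X[:2]-B[:2];return np.array([c*d[0]+sn*d[1],-sn*d[0]+c*d[1]])
for n,p,z in(('bar',px(235,237),94),('hend',px(166,218),15),('tip',px(636,346),14),('coverfront',px(350,268),75)):
    X=atz('top',*p,z);print(n,X,tob(X))
for n,uv,z in (('tin',(381,224),110),('tinb',(393,178),58),('measure',(266,140),79)):print(n,atz('top',*uv,z))
print(cams.camera_model('wrist')['tool_from_camera'])
E
```

```text
[[559.5 297.8  80. ]
 [488.   -1.7  80. ]
 [322.2  39.8  80. ]
 [395.9 336.8  80. ]]
307.8349218850962
170.96497685248582
306.00366925836175
168.20976344281584
1 [441.4 168.2  -1.8] -103.65909177476682 56983.730483182335 [-163.4   39.9 -164.6   40.   164.5  -41.1  163.5  -38.8]
-1 [441.4 168.2  -1.8] -103.68500475065257 3.2146474450207148 [-0.1  0.1 -1.5  0.3  1.2 -1.4  0.3  0.9]
bar [459.1 241.8  94. ] [-75.8  -0.3]
hend [474.1 291.7  15. ] [-127.8    2.6]
tip [410.2  51.8  14. ] [120.4  -2.8]
coverfront [445.7 189.5  75. ] [-21.8  -0.9]
tin [ 512.1 -134.7  110. ]
tinb [ 616.  -172.6   58. ]
measure [691.9  94.5  79. ]
[[  -0.    -1.    -0.3   80.1]
 [   1.    -0.    -0.     0.2]
 [   0.    -0.3    1.  -165.5]
 [   0.     0.     0.     1. ]]
```

```bash
python3 -m crank '[[0.6,-1,-0.1,0,0,0.16,-1],[0.6,-1,-0.1,0,0,0.16,-1],[0.6,-1,-0.1,0,0,0.16,-1]]' 30 && python3 -m crank '[[0.6,-1,-0.1,0,0,0,-1],[0.6,-1,-0.1,0,0,0,-1],[0.6,-1,-0.1,0,0,0,-1]]' && python3 -m crank '[[0.565,-0.767,-0.383,0,0,0,-1],[0.565,-0.767,-0.383,0,0,0,-1],[0.565,-0.767,-0.383,0,0,0,-1],[0.565,-0.767,-0.383,0,0,0,-1],[0.565,-0.767,-0.383,0,0,0,-1],[0.565,-0.767,-0.383,0,0,0,-1]]'
python3 - <<'E'
from h import *
snap('wrist','w1.png');m=cams.camera_model('wrist');T=np.array(m['tool_from_camera']);K=m['camera_matrix']
s=r.state();R=np.array(s['orientation'])
# project predicted bar centre, bar ends
def wp(X):
    p=R.T@(np.array(X)-s['tcp_pos']);c=T[:3,:3].T@(p-T[:3,3]);t=np.arctan2(np.hypot(*c[:2]),c[2]);k=K[0,0]*t/np.hypot(*c[:2]);return K[0,2]+k*c[0],K[1,2]+k*c[1]
print(s['tcp_pos'],R.round(3),wp([459,242,94]),wp([459+36,242-8.8,94]),wp([459-36,242+8.8,94]))
E
```

```text
clock: 0.45
tcp_pos: [320.6, 451.0, 197.4]
orientation: [[-0.971, 0.237, 0.0], [0.237, 0.971, -0.002], [-0.001, -0.002, -1.0]]
wrist_force: [0.1, 1.2, 0.3]
grip_width: 1.0
finger_force: 0.0
clock: 0.75
tcp_pos: [392.5, 330.7, 185.6]
orientation: [[-0.971, 0.239, 0.0], [0.239, 0.971, -0.002], [-0.0, -0.002, -1.0]]
wrist_force: [0.6, 0.5, -0.9]
grip_width: 1.002
finger_force: 0.0
clock: 1.35
tcp_pos: [458.4, 244.0, 140.5]
orientation: [[-0.972, 0.234, 0.0], [0.234, 0.972, 0.002], [0.0, 0.002, -1.0]]
wrist_force: [-0.4, 0.3, 0.1]
grip_width: 1.0
finger_force: 0.0
[458.34332082 244.05714026 140.58784732] [[-0.972  0.234  0.   ]
 [ 0.234  0.972  0.002]
 [ 0.     0.002 -1.   ]] (np.float64(274.43069556808285), np.float64(225.1634585303134)) (np.float64(274.4390606486123), np.float64(271.67753108460465)) (np.float64(274.4630698272949), np.float64(172.98127721894326))
```

View pics/w1.png

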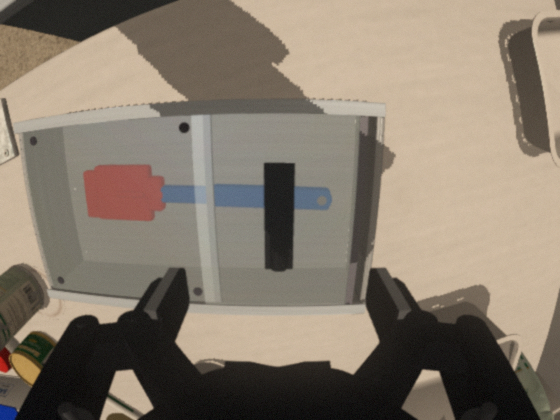

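The wrist view shows the bar at pixels (264–294, 162–271), within about 3 mm of the prediction. The fingers straddle it, so I can descend and grip.

```bash
python3 -m crank '[[0,0,-0.25,0,0,0,-1],[0,0,-0.4,0,0,0,-1],[0,0,-0.48,0,0,0,-1],[0,0,-0.48,0,0,0,-1],[0,0,-0.48,0,0,0,1],[0,0,-0.48,0,0,0,1],[0,0,-0.48,0,0,0,1],[0,0,-0.48,0,0,0,1],[0,0,-0.48,0,0,0,1],[0,0,-0.48,0,0,0,1],[0,0,-0.48,0,0,0,1],[0,0,-0.48,0,0,0,1]]' 30
```

```text
clock: 2.6
tcp_pos: [459.1, 242.0, 82.5]
orientation: [[-0.972, 0.237, -0.0], [0.237, 0.972, 0.0], [0.0, 0.0, -1.0]]
wrist_force: [-0.0, -0.5, 0.4]
grip_width: 0.002
finger_force: 0.0
```

The grip width is about 0 with no finger force, so the bar isn't between the fingers. I'll take another picture.

```bash
python3 - <<'E'
from h import *
s=snap('top','t2.png');w=snap('wrist','w2.png')
a=cv2.resize(s[195:335,135:325],(560,420),interpolation=cv2.INTER_CUBIC)
a=cv2.resize(a,(400,300));b=cv2.resize(w,(400,300))
cv2.imwrite('pics/tw2.png',np.hstack([a,b])[:,:,::-1])
E
```

```text
(no output)
```

View pics/tw2.png

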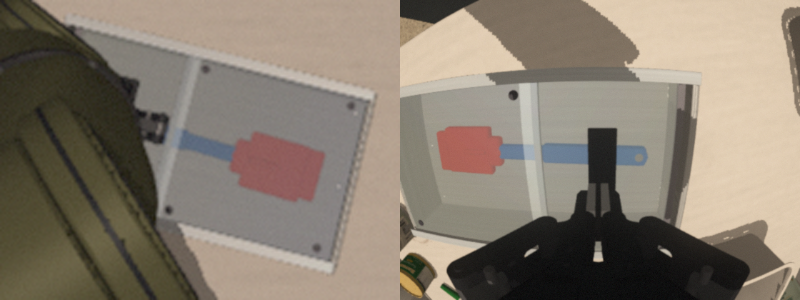

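```bash
cat >> h.py <<'E'
def wp(X,s):
    m=cams.camera_model('wrist');T=np.array(m['tool_from_camera']);K=m['camera_matrix'];R=np.array(s['orientation'])
    p=R.T@(np.array(X,float)-s['tcp_pos']);c=T[:3,:3].T@(p-T[:3,3]);h=np.hypot(*c[:2]);k=K[0,0]*np.arctan2(h,c[2])/h;return np.round([K[0,2]+k*c[0],K[1,2]+k*c[1]],1)
E
python3 - <<'E'
from h import *
s=r.state();print(s['grip_width'],s['finger_force'],s['tcp_pos'])
print('tcp',wp(s['tcp_pos'],s))
for d in(-37,0,37):print(d,wp([459+.972*d,242-.237*d,94],s))
print(wp(s['tcp_pos']+[0,0,19],s))
for d in (0,14,28): # rear cover front edge etc
  print([wp([441.4+.237*30+.972*y,168.2+.972*30-.237*y,73],s) for y in (-80,80)])
  break
E
python3 -c "
import cv2
w=cv2.imread('pics/w2.png');cv2.imwrite('pics/w2c.png',cv2.resize(w[150:350,180:380],(600,600),interpolation=cv2.INTER_CUBIC))"
```

```text
0.0016973448716634753 0.0 [459.04201319 241.97449717  82.4341116 ]
tcp [277.1 252.8]
-37 [277.1 194.8]
0 [277.1 262.2]
37 [277.2 317.7]
[277.1 268.9]
[array([192.4, 109.3]), array([213.3, 345.9])]
```

View pics/w2c.png

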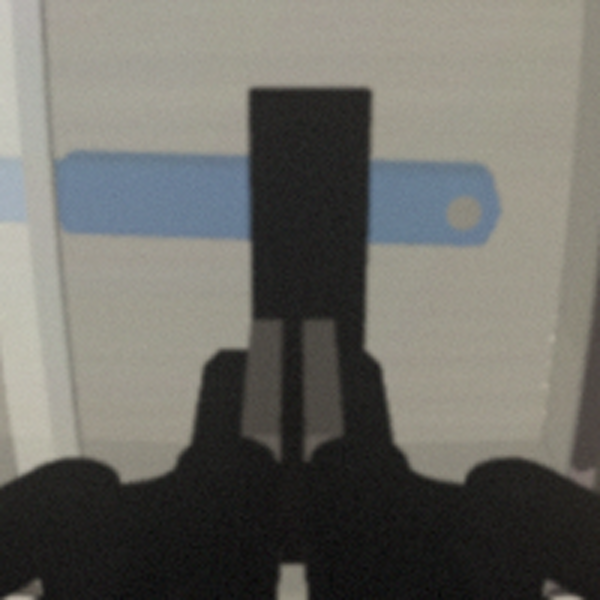

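```bash
python3 - <<'E'
from h import *
snap('side','s3.png')
E
python3 -m crank '[[-0.02,-0.08,0,0,0,0,1],[-0.04,-0.16,0,0,0,0,1],[-0.04,-0.16,0,0,0,0,1],[-0.04,-0.16,0,0,0,0,1]]'
python3 - <<'E'
from h import *
snap('side','s4.png')
for d in((459,242,94),):print(proj('side',d))
c=[cv2.resize(cv2.imread('pics/s%d.png'%i)[190:310,250:400],(400,320),interpolation=cv2.INTER_CUBIC) for i in(3,4)]
c0=cv2.resize(cv2.imread('pics/side0.png')[190:310,250:400],(400,320),interpolation=cv2.INTER_CUBIC)
cv2.imwrite('pics/m4.png',np.hstack([c[0],c[1]]))
E
```

```text
clock: 3.15
tcp_pos: [454.3, 222.2, 82.5]
orientation: [[-0.971, 0.238, 0.0], [0.238, 0.971, -0.0], [-0.0, -0.0, -1.0]]
wrist_force: [-0.1, -0.0, -0.4]
grip_width: -0.001
finger_force: 0.0
[318.56203063 238.16309634]
```

View pics/m4.png

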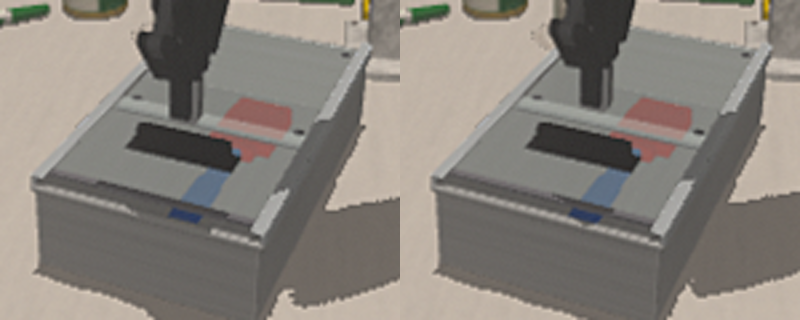

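The side view shows the fingertips just behind or above the bar: tip at crop (185,120), bar at (185,147). The lid hasn't moved. Something disagrees, so I'll triangulate the points from both cameras.

```bash
python3 - <<'E'
from h import *
np.set_printoptions(precision=1,suppress=True)
def tri(a,b):
    c1,d1=ray('top',*a);c2,d2=ray('side',*b);d1/=np.linalg.norm(d1);d2/=np.linalg.norm(d2)
    q=np.linalg.lstsq(np.stack([d1,-d2],1),c2-c1,rcond=None)[0];p1=c1+q[0]*d1;p2=c2+q[1]*d2
    return (p1+p2)/2,np.linalg.norm(p1-p2)
px=lambda x,y:(135+(x+.5)/4.2-.5,195+(y+.5)/4.2-.5)
sx=lambda x,y:(250+(x+.5)*.375-.5,190+(y+.5)*.375-.5)
print('tcp s3 predicted side',proj('side',(459,242,82.5)),'seen',sx(185,121))
print('tcp s4',proj('side',(454.3,222.2,82.5)),'seen',sx(597,108)[0]-150,sx(597,108)[1])
print('farleft corner',tri(px(132,32),sx(38,180)));print('nearleft',tri(px(36,372),sx(262,238)))
print('farright?',tri(px(662,533),sx(370,45)))
print('bar',tri(px(235,237),sx(185,144)))
for n,X in(('corner+x+y',(559.5,297.8,80)),('c',(395.9,336.8,80))):print(n,proj('side',X))
print(sx(38,180),sx(262,238))
E
```

```text
tcp s3 predicted side [318.5 243.2] seen (319.0625, 235.0625)
tcp s4 [322.2 238.3] seen 323.5625 230.1875
farleft corner (array([558. , 298.5,  74.9]), np.float64(4.633687584164079))
nearleft (array([394.8, 338.1,  74.8]), np.float64(2.2803417199681286))
farright? (array([321.7,  39.7,  76.5]), np.float64(0.5413775205987847))
bar (array([458.7, 243.8,  82.6]), np.float64(2.279834510423281))
corner+x+y [262.  254.4]
c [346.8 275.9]
(263.9375, 257.1875) (347.9375, 278.9375)
```

```bash
for i in 1 2 3; do python3 -m crank '[[0,0,-0.02,0,0,0,1],[0,0,-0.02,0,0,0,1]]' | egrep 'tcp_pos|force'; done
```

```text
tcp_pos: [454.2, 223.1, 79.8]
wrist_force: [-0.2, -0.3, 0.5]
finger_force: 0.0
tcp_pos: [454.1, 222.8, 77.3]
wrist_force: [-0.3, -0.4, -0.9]
finger_force: 0.0
tcp_pos: [454.1, 222.7, 75.0]
wrist_force: [-0.5, -0.1, 0.2]
finger_force: 0.0
```

```bash
for i in 1 2 3; do python3 -m crank '[[0,0,-0.02,0,0,0,1],[0,0,-0.02,0,0,0,1]]' | egrep 'tcp_pos|wrist_force'; done
```

```text
tcp_pos: [454.1, 222.7, 72.6]
wrist_force: [-0.3, -0.4, 0.0]
tcp_pos: [454.2, 222.7, 70.2]
wrist_force: [0.2, -0.0, -0.4]
tcp_pos: [454.1, 222.7, 67.8]
wrist_force: [0.1, -0.1, -0.6]
```

```bash
for i in 1 2 3 4; do python3 -m crank '[[0,0,-0.012,0,0,0,1],[0,0,-0.012,0,0,0,1]]' | egrep 'tcp_pos|wrist_force'; done
```

```text
tcp_pos: [454.2, 222.8, 66.5]
wrist_force: [0.2, -0.6, 1.1]
tcp_pos: [454.2, 222.8, 65.0]
wrist_force: [-0.2, -0.4, 0.3]
tcp_pos: [454.2, 222.7, 63.6]
wrist_force: [-0.5, -0.6, -0.5]
tcp_pos: [454.2, 222.8, 62.2]
wrist_force: [-0.4, 0.8, -0.2]
```

```bash
for i in 1 2 3 4; do python3 -m crank '[[0,0,-0.01,0,0,0,1],[0,0,-0.01,0,0,0,1]]' | egrep 'tcp_pos|wrist_force'; done
```

```text
tcp_pos: [454.2, 222.7, 61.0]
wrist_force: [-0.5, -0.4, 0.7]
tcp_pos: [454.2, 222.7, 59.8]
wrist_force: [-1.1, 0.0, -0.2]
tcp_pos: [454.2, 222.8, 58.6]
wrist_force: [-0.7, 0.1, 0.5]
tcp_pos: [454.2, 222.7, 57.4]
wrist_force: [-0.4, -0.2, 0.2]
```

```bash
for i in 1 2 3; do python3 -m crank '[[0,0,-0.01,0,0,0,1],[0,0,-0.01,0,0,0,1]]' | egrep 'tcp_pos|wrist_force'; done
```

```text
tcp_pos: [454.2, 222.7, 56.2]
wrist_force: [0.2, -0.8, -0.3]
tcp_pos: [454.4, 222.8, 55.3]
wrist_force: [-0.4, -1.8, 3.9]
tcp_pos: [454.5, 223.2, 55.2]
wrist_force: [-1.7, -0.3, 15.1]
```

Contact with the lid (top 77 mm) came at reported TCP z ≈ 55.5, so the real fingertips sit about 21 mm behind the reported TCP. I'll correct for that and grip again with TCP at about z 61.

```bash
python3 -m crank '[[0,0,0.35,0,0,0,1],[0,0,0.42,0,0,0,-1],[0.04,0.175,0.42,0,0,0,-1],[0.04,0.175,0.42,0,0,0,-1],[0.04,0.175,0.42,0,0,0,-1],[0.04,0.175,0.42,0,0,0,-1],[0.04,0.175,0.42,0,0,0,-1],[0.04,0.175,0.42,0,0,0,-1],[0.04,0.175,0.25,0,0,0,-1],[0.04,0.175,0.08,0,0,0,-1],[0.04,0.175,0.06,0,0,0,-1],[0.04,0.175,0.06,0,0,0,-1]]' 30 && python3 -m crank '[[0,0,0,0,0,0,1],[0,0,0,0,0,0,1],[0,0,0,0,0,0,1],[0,0,0,0,0,0,1],[0,0,0,0,0,0,1],[0,0,0,0,0,0,1],[0,0,0,0,0,0,1]]'
```

```text
clock: 7.8
tcp_pos: [458.7, 243.4, 60.8]
orientation: [[-0.972, 0.237, -0.001], [0.237, 0.972, -0.001], [0.001, -0.001, -1.0]]
wrist_force: [0.1, -0.5, 0.5]
grip_width: 0.999
finger_force: 0.0
clock: 8.5
tcp_pos: [459.3, 244.1, 61.5]
orientation: [[-0.972, 0.237, 0.001], [0.237, 0.972, 0.001], [-0.0, 0.001, -1.0]]
wrist_force: [-1.5, -0.4, 5.2]
grip_width: 0.142
finger_force: 33.1
```

```bash
python3 -m crank '[[-0.03,-0.12,0.008,0,0,0,1],[-0.08,-0.33,0.008,0,0,0,1],[-0.13,-0.53,0.008,0,0,0,1],[-0.18,-0.74,0.008,0,0,0,1],[-0.18,-0.74,0.008,0,0,0,1],[-0.18,-0.74,0.008,0,0,0,1]]'; for i in 1 2 3 4 ; do python3 -m crank '[[-0.006,-0.024,0,0,0,0,1],[-0.006,-0.024,0,0,0,0,1]]' | egrep 'tcp_pos|wrist_force'; done
```

```text
clock: 9.1
tcp_pos: [436.8, 152.6, 61.6]
orientation: [[-0.971, 0.239, -0.002], [0.239, 0.971, -0.002], [0.001, -0.003, -1.0]]
wrist_force: [1.9, -2.1, -9.0]
grip_width: 0.14
finger_force: 31.3
tcp_pos: [436.9, 152.7, 61.6]
wrist_force: [3.0, -0.9, -13.6]
tcp_pos: [436.1, 149.5, 61.6]
wrist_force: [2.7, 0.8, -19.1]
tcp_pos: [435.5, 147.1, 61.7]
wrist_force: [4.2, 2.1, -22.5]
tcp_pos: [435.6, 147.1, 61.7]
wrist_force: [3.4, 8.4, -25.8]
```

```bash
python3 -m crank '[[0,0,-0.015,0,0,0,-1],[0,0,-0.015,0,0,0,-1],[0,0,-0.015,0,0,0,-1],[0,0,-0.015,0,0,0,-1],[0,0,-0.015,0,0,0,-1],[0,0,0.3,0,0,0,-1],[0,0,0.7,0,0,0,-1],[0,0,0.8,0,0,0,-1],[0,0.2,0.8,0,0,-0.2,-1],[0.1,0.5,0.8,0,0,-0.4,-1],[0.2,0.9,0.8,0,0,-0.6,-1],[0.25,0.94,0.8,0,0,-0.76,-1],[0.25,0.94,0.8,0,0,-0.76,-1],[0.25,0.94,0.8,0,0,-0.76,-1]]' && python3 -m crank '[[0,0,0,0,0,-0.2,-1],[0,0,0,0,0,-0.5,-1],[0,0,0,0,0,-0.758,-1],[0,0,0,0,0,-0.758,-1],[0,0,0,0,0,-0.758,-1],[0,0,0,0,0,-0.758,-1],[0,0,0,0,0,-0.758,-1]]'
python3 - <<'E'
from h import *
s=r.state();w=snap('wrist','w5.png');t=snap('top','t5.png')
print(s['joints'].round(2),s['tcp_pos'],s['orientation'].round(3))
for X in((474.1,291.7,14),(465.6,259.8,21),(410,52,14)):print(wp(X,s))
cv2.imwrite('pics/m5.png',np.hstack([cv2.resize(w,(480,360)),cv2.resize(t[195:335,145:320],(320,360))])[:,:,::-1])
E
```

```text
clock: 11.3
tcp_pos: [464.3, 256.6, 158.0]
orientation: [[-0.508, 0.862, -0.0], [0.862, 0.508, -0.001], [-0.0, -0.0, -1.0]]
wrist_force: [0.4, -1.1, 0.3]
grip_width: 1.005
finger_force: 0.0
clock: 12.0
tcp_pos: [464.4, 256.2, 158.1]
orientation: [[0.253, 0.967, -0.0], [0.967, -0.253, -0.0], [-0.0, 0.0, -1.0]]
wrist_force: [-0.7, 0.6, 0.3]
grip_width: 0.999
finger_force: 0.0
[-0.69  0.65  0.16  1.92 -0.18  0.59 -0.67] [464.35557856 256.20222089 158.0650317 ] [[ 0.253  0.967 -0.   ]
 [ 0.967 -0.253 -0.   ]
 [-0.     0.    -1.   ]]
[277.8 150.8]
[277.7 186. ]
[276.7 351.2]
```

View pics/m5.png

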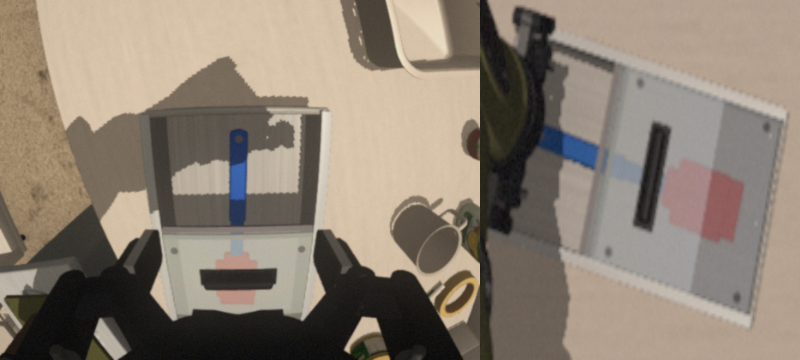

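The wrist view shows the handle end at about (279,150) against a predicted (278,151), and the lid is fully back. I'll descend onto the handle.

```bash
python3 -m crank '[[0.01,0.03,-0.3,0,0,0,-1],[0.01,0.03,-0.6,0,0,0,-1],[0.01,0.03,-0.83,0,0,0,-1],[0.01,0.03,-0.83,0,0,0,-1]]' | egrep 'tcp|force' && python3 -m crank '[[0,0,-0.2,0,0,0,-1],[0,0,-0.4,0,0,0,-1],[0,0,-0.5,0,0,0,-1],[0,0,-0.57,0,0,0,-1],[0,0,-0.57,0,0,0,-1],[0,0,-0.57,0,0,0,-1]]'
```

```text
tcp_pos: [463.4, 258.6, 55.6]
wrist_force: [-1.1, 0.5, 0.8]
finger_force: 0.0
clock: 13.1
tcp_pos: [466.3, 260.1, -9.1]
orientation: [[0.255, 0.967, 0.001], [0.967, -0.255, 0.001], [0.001, 0.001, -1.0]]
wrist_force: [0.5, -1.0, -0.5]
grip_width: 1.001
finger_force: 0.0
```

```bash
python3 -m crank '[[0,0,-0.02,0,0,0,-1],[0,0,-0.02,0,0,0,1],[0,0,-0.02,0,0,0,1],[0,0,-0.02,0,0,0,1],[0,0,-0.02,0,0,0,1],[0,0,-0.02,0,0,0,1],[0,0,-0.02,0,0,0,1],[0,0,-0.02,0,0,0,1]]' 80
```

```text
clock: 13.9
tcp_pos: [465.9, 259.9, -11.9]
orientation: [[0.256, 0.967, 0.0], [0.967, -0.256, 0.0], [0.0, 0.0, -1.0]]
wrist_force: [0.1, -0.4, 6.7]
grip_width: 0.208
finger_force: 79.1
```

```bash
python3 - <<'E'
import numpy as np
S=[(0,-121,14),(4,-119.5,16),(8,-118,17),(14,-113,18),(16,-105,19),(19,-85,19),(24,-60,19),(30,-35,19),(35,-10,20),(35,40,54),(35,90,89),(35,90,165)]
e=np.array([.2565,.9665]);a=np.array([.9665,-.2565]);P=[]
for t,q,z in S:
    c,s=np.cos(np.radians(t)),np.sin(np.radians(t));P.append((t,q+217*c+26*s,z+217*s-26*c))
for base in(0,3,5,8,9,10):
  print('base',base)
  for i in range(base+1,min(base+5,len(P))):
    d=np.array(P[i])-P[base];print(i,np.round([*(e*d[1]/120),d[2]/120,*(a*d[0]/60)],3))
E
```

```text
base 0
1 [ 0.006  0.022  0.143  0.064 -0.017]
2 [ 0.01   0.036  0.279  0.129 -0.034]
3 [ 0.017  0.063  0.477  0.226 -0.06 ]
4 [ 0.032  0.119  0.549  0.258 -0.068]
base 3
4 [ 0.015  0.056  0.071  0.032 -0.009]
5 [ 0.053  0.2    0.165  0.081 -0.021]
6 [ 0.096  0.362  0.319  0.161 -0.043]
7 [ 0.133  0.5    0.498  0.258 -0.068]
base 5
6 [ 0.043  0.162  0.154  0.081 -0.021]
7 [ 0.08   0.3    0.333  0.177 -0.047]
8 [ 0.115  0.435  0.484  0.258 -0.068]
9 [ 0.222  0.838  0.768  0.258 -0.068]
base 8
9 [ 0.107  0.403  0.283  0.    -0.   ]
10 [ 0.214  0.805  0.575  0.    -0.   ]
11 [ 0.214  0.805  1.208  0.    -0.   ]
base 9
10 [ 0.107  0.403  0.292  0.    -0.   ]
11 [ 0.107  0.403  0.925  0.    -0.   ]
base 10
11 [ 0.     0.     0.633  0.    -0.   ]
```

Stage 1: tilt the handle up, in small rows.

```bash
python3 -m crank '[[0.003,0.011,0.07,0.032,-0.008,0,1],[0.006,0.022,0.143,0.064,-0.017,0,1],[0.008,0.03,0.21,0.097,-0.026,0,1],[0.01,0.036,0.279,0.129,-0.034,0,1],[0.01,0.036,0.279,0.129,-0.034,0,1],[0.01,0.036,0.279,0.129,-0.034,0,1]]' && python3 -m crank '[[0.003,0.013,0.1,0.05,-0.013,0,1],[0.007,0.027,0.198,0.097,-0.026,0,1],[0.007,0.027,0.198,0.097,-0.026,0,1],[0.007,0.027,0.198,0.097,-0.026,0,1]]'; python3 - <<'E'
from h import *
snap('side','s6.png')
E
```

```text
clock: 14.5
tcp_pos: [467.1, 264.1, 21.0]
orientation: [[0.253, 0.967, 0.035], [0.957, -0.256, 0.134], [0.139, -0.0, -0.99]]
wrist_force: [-0.1, 0.4, -2.2]
grip_width: 0.206
finger_force: 78.4
clock: 14.9
tcp_pos: [468.5, 267.8, 44.8]
orientation: [[0.248, 0.967, 0.062], [0.938, -0.255, 0.233], [0.242, 0.0, -0.97]]
wrist_force: [-0.3, 0.0, -0.4]
grip_width: 0.206
finger_force: 78.6
```

```bash
python3 -c "
import cv2
w=cv2.imread('pics/s6.png');cv2.imwrite('pics/s6c.png',cv2.resize(w[150:310,220:420],(750,600),interpolation=cv2.INTER_CUBIC))"
```

```text
(no output)
```

View pics/s6c.png

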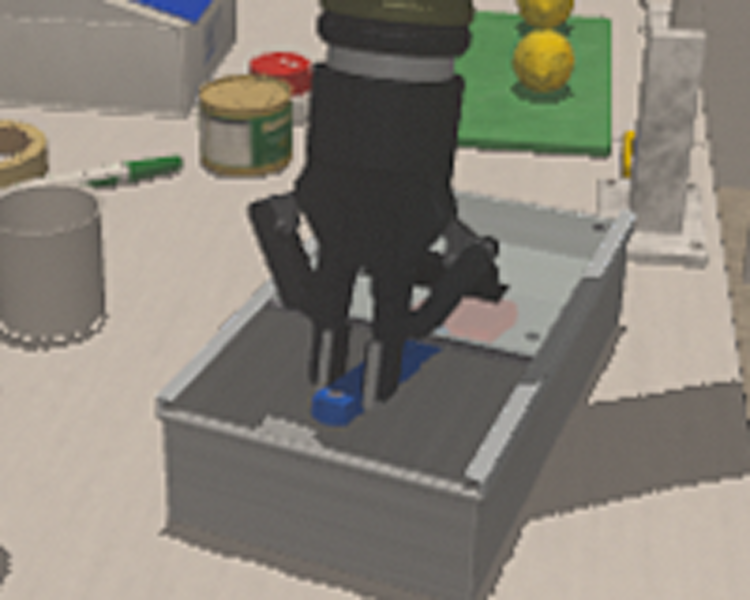

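The handle is gripped, with its end near crop (335,408), i.e. side pixel (309.3,258.8). I'll check the tilt against the prediction before pulling.

```bash
python3 -c "
from h import *
for z in (50,64,78,85):print(z,proj('side',(475,292.6,z)))"
```

```text
50 [306.15007921 270.63244564]
64 [306.17311082 264.52772389]
78 [306.19652369 258.32194363]
85 [306.20837607 255.18036911]
```

The end is at z ≈ 77 mm, matching the prediction of 78, so the handle is tilting rigidly with the tool. Next is stage 2: drawing it out on the slant.

```bash
python3 -m crank '[[0.015,0.056,0.071,0.032,-0.009,0,1],[0.034,0.128,0.118,0.056,-0.015,0,1],[0.053,0.2,0.165,0.081,-0.021,0,1],[0.053,0.2,0.165,0.081,-0.021,0,1],[0.053,0.2,0.165,0.081,-0.021,0,1]]' && python3 -m crank '[[0.021,0.081,0.077,0.04,-0.01,0,1],[0.043,0.162,0.154,0.081,-0.021,0,1],[0.061,0.23,0.243,0.129,-0.034,0,1],[0.08,0.3,0.333,0.177,-0.047,0,1],[0.08,0.3,0.333,0.177,-0.047,0,1],[0.08,0.3,0.333,0.177,-0.047,0,1]]'
```

```text
clock: 15.45
tcp_pos: [476.2, 292.9, 66.2]
orientation: [[0.235, 0.969, 0.079], [0.917, -0.248, 0.314], [0.323, -0.002, -0.946]]
wrist_force: [0.6, 0.8, -1.2]
grip_width: 0.205
finger_force: 78.6
clock: 16.05
tcp_pos: [496.9, 327.8, 116.5]
orientation: [[0.223, 0.97, 0.099], [0.846, -0.243, 0.475], [0.485, -0.022, -0.874]]
wrist_force: [1.0, -0.3, -4.4]
grip_width: 0.207
finger_force: 78.3
```

The pose is off by about 12 mm in x and z, so I'll check the joints.

```bash
python3 -m crank '[[0,0,0,0,0,0,1],[0,0,0,0,0,0,1]]'; python3 -c "
from h import *
s=r.state();print(s['joints'].round(3),s['joint_velocities'].round(2))"
```

```text
clock: 16.25
tcp_pos: [496.7, 327.7, 116.8]
orientation: [[0.222, 0.97, 0.1], [0.846, -0.242, 0.475], [0.485, -0.021, -0.874]]
wrist_force: [0.3, 0.4, -4.3]
grip_width: 0.201
finger_force: 78.3
[-0.109  0.797 -0.521  2.075 -0.999  0.043  0.311] [ 0.01 -0.   -0.01  0.   -0.   -0.    0.  ]
```

Joints 5 and 6 are on their limits, so the steeper tilt isn't reachable here. The light contact is only about 4 N. The gap is wide enough at 24°, so I'll ease back to that and pull outward, where the wrist has more room.

```bash
python3 -m crank '[[0.01,0.04,-0.09,-0.05,0.013,0,1],[0.028,0.105,-0.18,-0.097,0.026,0,1],[0.028,0.105,-0.18,-0.097,0.026,0,1],[0.028,0.105,-0.18,-0.097,0.026,0,1]]';  python3 -c "
from h import *
s=r.state();print(s['joints'].round(3))"
```

```text
clock: 16.65
tcp_pos: [499.4, 340.8, 95.9]
orientation: [[0.232, 0.97, 0.075], [0.89, -0.243, 0.385], [0.392, -0.022, -0.92]]
wrist_force: [1.0, -0.4, -1.4]
grip_width: 0.208
finger_force: 78.7
[-0.36   0.786 -0.226  2.008 -0.989  0.177  0.212]
```

```bash
python3 -m crank '[[0.02,0.14,0.02,0,0,0,1],[0.04,0.28,0.05,0,0,0,1],[0.06,0.42,0.09,0,0,0,1],[0.083,0.55,0.142,0,0,0,1],[0.083,0.55,0.142,0,0,0,1],[0.083,0.55,0.142,0,0,0,1]]';  python3 -c "
from h import *
s=r.state();print(s['joints'].round(3))"
```

```text
clock: 17.25
tcp_pos: [510.3, 404.0, 112.4]
orientation: [[0.236, 0.969, 0.076], [0.89, -0.247, 0.384], [0.391, -0.024, -0.92]]
wrist_force: [0.3, -0.4, -0.8]
grip_width: 0.207
finger_force: 78.7
[-0.56   0.78  -0.048  1.894 -0.96   0.303  0.057]
```

```bash
python3 -m crank '[[0.03,0.15,0.08,0,0,0,1],[0.06,0.3,0.18,0,0,0,1],[0.083,0.42,0.27,0,0,0,1],[0.083,0.42,0.27,0,0,0,1],[0.083,0.42,0.27,0,0,0,1]]' && python3 -m crank '[[0,0,0.15,0,0,0,1],[0,0,0.35,0,0,0,1],[0,0,0.55,0,0,0,1],[0,0,0.72,0,0,0,1],[0,0,0.72,0,0,0,1],[0,0,0.72,0,0,0,1],[0,0,0.72,0,0,0,1],[0,0,0.72,0,0,0,1]]'; python3 - <<'E'
from h import *
s=r.state();O=s['orientation'];print(s['joints'].round(3),'tip',s['tcp_pos']-217*O[:,0]-26*O[:,2])
w=snap('wrist','w7.png');t=snap('side','s7.png')
cv2.imwrite('pics/m7.png',np.hstack([cv2.resize(w,(300,225)),t[90:315,60:560]])[:,:,::-1])
E
```

```text
clock: 17.75
tcp_pos: [520.2, 453.9, 144.1]
orientation: [[0.237, 0.969, 0.075], [0.89, -0.247, 0.383], [0.39, -0.024, -0.921]]
wrist_force: [-0.1, -0.5, -1.2]
grip_width: 0.205
finger_force: 78.7
clock: 18.55
tcp_pos: [519.5, 455.3, 229.7]
orientation: [[0.236, 0.969, 0.073], [0.89, -0.246, 0.383], [0.389, -0.025, -0.921]]
wrist_force: [0.7, 1.1, -1.3]
grip_width: 0.208
finger_force: 78.8
[-0.802  0.661  0.259  1.705 -0.779  0.636 -0.27 ] tip [466.3557665  252.11194814 169.23553471]
```

View pics/m7.png

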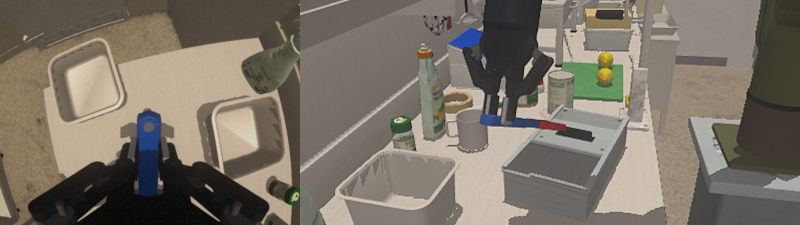

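The side view shows the spatula clear of the box, with its handle end near side pixel (241,209) and its head near (325,218). The tins and cup are upright, and the lid is fully back. I'll check the tip height numerically from both fixed cameras.

```bash
python3 - <<'E'
from h import *
s=r.state();O=s['orientation'];p=s['tcp_pos'];tip=p-217*O[:,0]-26*O[:,2];end=tip+250*O[:,0]
print('side',proj('side',tip),proj('side',end));print('top',proj('top',tip))
im=cv2.imread('pics/s7.png');hsv=cv2.cvtColor(im,cv2.COLOR_BGR2HSV)
m=((hsv[...,0]<8)|(hsv[...,0]>172))&(hsv[...,1]>100);m[:190]=0
v,u=np.where(m[:,260:400]);print('red side',u.min()+260,u.max()+260,v.min(),v.max(),len(u)); k=u>u.max()-4;print(v[k].min(),v[k].max())
t=cams.get_image('top');h=cv2.cvtColor(t,cv2.COLOR_RGB2HSV);m=((h[...,0]<8)|(h[...,0]>172))&(h[...,1]>100);m[:,330:]=0;m[:150]=0
v,u=np.where(m);print('red top',u.min(),u.max(),v.min(),v.max(),len(u))
c=[tip+d*O[:,1]*28 for d in(-1,1)];print([proj('side',x) for x in c],[proj('top',x) for x in c])
E
```

```text
side [314.2910921  205.58069089] [244.55808442 209.10310311]
top [177.49204105 243.94871575]
red side 291 325 209 220 207
214 220
red top 7 177 169 257 1412
[array([328.42856295, 207.999782  ]), array([300.58646243, 203.23566411])] [array([173.12059831, 258.71017215]), array([181.8163939 , 229.34627216])]
```

The head has sagged about 20 mm in the grip. I'll tighten the grip and lift another 50 mm for margin, then recheck.

```bash
python3 -m crank '[[0,0,0,0,0,0,1],[0,0,0.1,0,0,0,1],[0,0,0.25,0,0,0,1],[0,0,0.4,0,0,0,1],[0,0,0.42,0,0,0,1],[0,0,0.42,0,0,0,1],[0,0,0.42,0,0,0,1],[0,0,0.42,0,0,0,1],[0,0,0.42,0,0,0,1],[0,0,0.42,0,0,0,1]]' 115
cat > chk.py <<'E'
from h import *
s=r.state();O=s['orientation'];p=s['tcp_pos'];tip=p-217*O[:,0]-26*O[:,2]
print(tip,s['joint_velocities'].round(3).max())
im=cams.get_image('side');h=cv2.cvtColor(im,cv2.COLOR_RGB2HSV)
m=((h[...,0]<8)|(h[...,0]>172))&(h[...,1]>100);m[:150]=0;m[235:]=0;m[:,:270]=0;m[:,350:]=0
v,u=np.where(m);print('red side',u.min(),u.max(),v.min(),v.max(),len(u))
G=p-26*O[:,2]+O[:,0]*0
for a in(0,3,6,9,12):
    A=cv2.Rodrigues(O[:,1]*np.radians(a))[0]; 
    P=[G+A@(-O[:,0]*l+O[:,1]*y) for l in(217,127) for y in(-28,28)]
    Q=np.array([proj('side',x) for x in P]);print(a,Q.min(0).round(),Q.max(0).round(),[round(x[2]) for x in P[::2]])
E
python3 chk.py; python3 -m crank '[[0,0,0,0,0,0,1],[0,0,0,0,0,0,1],[0,0,0,0,0,0,1],[0,0,0,0,0,0,1],[0,0,0,0,0,0,1],[0,0,0,0,0,0,1],[0,0,0,0,0,0,1],[0,0,0,0,0,0,1],[0,0,0,0,0,0,1],[0,0,0,0,0,0,1]]'; python3 chk.py
```

```text
clock: 19.7
tcp_pos: [520.1, 456.1, 281.3]
orientation: [[0.235, 0.969, 0.075], [0.89, -0.246, 0.384], [0.39, -0.024, -0.92]]
wrist_force: [-0.8, 0.1, -1.1]
grip_width: 0.191
finger_force: 116.2
[467.09223232 252.94932746 220.5441817 ] 0.001
red side 287 326 164 193 321
0 [279. 176.] [329. 182.] [221, 256]
3 [278. 180.] [328. 189.] [211, 250]
6 [277. 184.] [327. 195.] [201, 244]
9 [277. 188.] [326. 201.] [191, 239]
12 [276. 192.] [324. 208.] [182, 233]
clock: 20.75
tcp_pos: [520.2, 456.3, 282.0]
orientation: [[0.235, 0.969, 0.076], [0.89, -0.246, 0.385], [0.391, -0.023, -0.92]]
wrist_force: [0.6, -0.3, -1.6]
grip_width: 0.191
finger_force: 116.2
[467.32968281 253.17191217 220.98667472] 0.002
red side 287 325 164 193 326
0 [278. 176.] [329. 182.] [222, 257]
3 [278. 180.] [328. 189.] [211, 251]
6 [277. 184.] [327. 195.] [201, 245]
9 [276. 188.] [326. 201.] [191, 239]
12 [276. 192.] [324. 207.] [182, 234]
```

```bash
python3 -c "
from cell import order
print(order.job_done())"
```

```text
the job is handed in; nothing more can be done
None
```

I handed in the job: the lid is slid back to its stop, and the gripper holds the spatula still with its lowest point about 11 cm above the rim; the head sagged a few degrees in the grip, and it brushed the rear cover at about 4 N on the way out.

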